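# Shut the sliding-lid tool box past its spring catch

### The job

Shut the sliding lid of the wooden tool box that stands open on the table. With a fingertip, push the round spring catch down inside the lid's hole, keep it down while you push the lid shut over it, and go on until the lid is fully home and the catch springs up through the lid's other hole and locks it. Do it by pressing and pushing only: grip and lift nothing, and leave the tools in the box and the things around it as they are.

Things in the scene. Friction and masses are not known exactly. Their poses are not given: they have to be found in the camera images.
- toolbox: Wooden box fixed to the table, 192 x 286 mm (its x, y), 66.5 mm high; origin under its middle. The lid slides along its y axis and shuts towards +y, the end with the full-height wall. The -x half is an open compartment with two tools. Lips on the two long sides (21 mm wide, 8.5 mm higher than the lid) reach over the lid's edges, so it cannot be lifted out.
- lid: Plywood lid 166 x 260 x 8 mm (x, y, z), 0.19 to 0.35 kg, loose in the box's grooves, axes parallel to the box's; origin: centre of its underside, which runs 50 mm above the table. Its y in the box's frame: -110 mm at the start (locked open, sticking out at the -y end), 0 when shut; the end wall stops it 1.5 mm later. Two round 50 mm holes; locked, it can move 3 mm either way.
- press_hole (a point): Centre, at the lid's top face, of the hole in which the catch stands at the start. Closed fingers fit into it; its +y wall is what a finger inside it can push to shut the lid.
- lock_hole (a point): Centre, at the lid's top face, of the other, empty hole, 110 mm towards -y from the first (at the start it hangs outside the box). When the lid is shut this hole lies over the catch.
- catch_top (a point): Centre of the flat top of the spring catch, a round steel button of 44 mm diameter; released it is 61 mm above the table and 3 mm above the lid. It stands in a solid flat deck under the lid's holes, 46 mm above the table and 4 mm below the lid's underside (box x from 16 to 72 mm, whole length); the catch is at box x = 44, y = -50 mm.
- catch (a joint): How far the catch is pressed down, in m: 0 up, 0.011 top level with the lid's underside so that the lid just passes over it, 0.015 fully down, flush with the deck. The spring takes 2 N to start, 7 N fully down. Once the lid's solid part has moved over it, the lid keeps it down (about 0.01); under a hole it springs up.
- brush: Flat paint brush, 225 x 42 x 17 mm, lying in the box's compartment along the slide; origin under its middle.
- screwdriver: Screwdriver with a thick handle, 200 x 27 x 27 mm, lying in the box's compartment; origin under its middle.
- tin: Small lever-lid tin, 71 mm across, 71 mm high, standing on the table; origin under its middle.
- beaker: Plastic beaker, 70 mm across, 77 mm high, standing on the table; origin under its middle.
- tape: Roll of masking tape lying flat, 104 mm across, 24 mm high; origin under its middle.
- block: Sanding block, 64 x 102 x 26 mm, on the table; origin under its middle.
- pencil: Carpenter's pencil, 176 x 8 x 8 mm, on the table; origin under its middle.
- wedge: Softwood wedge, 35 x 120 x 22 mm, on the table; origin under its middle.

How it is judged (in metres and radians):
On the way, in this order (a step that is already met when the one before it is completed fails the run):
1. the catch is pressed down clear of the lid while the lid is still in its open position (value of joint catch above 0.0105 m and y of lid in the frame of toolbox below -0.098 m), for 0.05 s.
2. the lid slides shut over the catch, which is held down (y of lid in the frame of toolbox between -0.085 and -0.02 m and value of joint catch above 0.008 m), for 0.05 s.
At the end, for the whole second after the job is handed in: The lid is home (within 4 mm of shut, lying in its grooves, at rest) and the catch stands up in the lid's lock hole (pressed less than 3 mm, centred within 5 mm) (y of lid in the frame of toolbox between -0.004 and 0.004 m and value of joint catch between -0.002 and 0.003 m and horizontal distance between lock_hole and catch_top below 0.005 m and z of lid in the frame of toolbox between 0.046 and 0.054 m and linear speed of lid below 0.01 m/s); the robot touches nothing.
It fails at once if the lid is gripped (squeezed with over 25 N) while it slides (contact force between the fingers and lid above 25 N and y of lid in the frame of toolbox between -0.095 and -0.012 m).
It fails at once if the lid is lifted or prised up out of its grooves (z of lid in the frame of toolbox above 0.056 m or angle between lid's own z axis and vertical above 0.08 rad).
It fails at once if a tool in the box is lifted or shifted by more than 20 mm (distance of any of brush, screwdriver from where it was at the start of the episode above 0.02 m).
It fails at once if a thing around the box is lifted or shifted by more than 20 mm (distance of any of tin, beaker, tape, block, pencil, wedge from where it was at the start of the episode above 0.02 m).
It also fails if it takes over 35 s, if anything falls off the work surface, if the arm or the gripper's body presses on something with over 40 N, if the wrist force passes 120 N, or if a joint passes its speed limit or range.

### The arm

A 7-joint arm with a two-finger parallel gripper is mounted at the origin on a cart in front of the work surface, level with it; the furniture and walls round the work are solid. World frame = base frame: x ahead of the robot, y to its left, z up, the work surface at z = 0. Lengths are in mm, angles in rad, forces in N, time in s.
With the tool pointing down it reaches from about 400 to 875 mm from the base axis. Payload 4.4 kg.
Tool frame: the origin (TCP) lies at the very end of the fingers, on their centre line; the grasp point (between the pads) lies 19 mm behind it; z points along the fingers, y is the line along which they close (so a half turn about z gives the same grasp; the last joint's range is limited). The gripper opens to 85 mm and grips with 20 to 120 N. Pads are 22 mm wide; open, the fingers measure 114 mm over their backs; the gripper's body (76 mm by 85 mm) begins 54 mm behind the grasp point. The pads swing forward as they close: fully open they stand 13 mm farther back than shut.
Start: joints at [-1.301, 0.628, 0.038, 1.517, -0.027, 0.996, -0.02], TCP at [214.168, 613.718, 231.313] pointing down, gripper open.
Joint ranges: [-3.06, 3.06], [-0.37, 2.12], [-1.25, 1.32], [0.18, 2.47], [-1.1, 4.24], [0.23, 1.98], [-2.94, 2.94]. Speed limits (rad/s): [2.57, 2.57, 3.14, 3.14, 3.14, 3.14, 3.14].

### API

Orientations are given as [roll, pitch, yaw] about the fixed x, y, z axes, in that order (R = Rz(yaw) Ry(pitch) Rx(roll)).
In Python, from cell import ctrl gives the robot as it stands.
- The arm moves only by the tool jog_arm, never from a script. Its argument "plan" is a list of rows, each an object of numbers: "tx", "ty", "tz": the shift along the tool's x, y, z as a fraction of full scale; "wx", "wy", "wz": the turn, a rotation vector about the tool's x, y, z as a fraction of full scale; "claw": the closure, from 0 (fully open) to 1 (shut). In form: [{"tx": .., "ty": .., "tz": .., "wx": .., "wy": .., "wz": .., "claw": ..}, ...]. A call has 1 to 12 rows; each row is the pose to reach, as a shift and turn from the pose commanded when the call began, along the tool's axes at that moment; what a row does not reach only later rows make up. Full scale, the value 1, is 300 mm for a shift and 90 degrees for a turn. A row lasts 1/10 s, in which the tool goes at most 50 mm and 8.59 degrees, less where a joint would pass 70% of its speed; a pose out of reach is approached as far as the arm can. A call with a number of a shift or a turn outside -1 to 1 is refused whole. A call with a gripper value outside its range is refused whole. The fingers move at their own pace and stop on an object; the grip force is fixed at half the most. Time passes only in rows, so rows that repeat a pose let the fingers close. It gives the time, the measured TCP pose, the force, the opening and the grip force at its end, in the units of the state.
- ctrl.read_state(): the state, without advancing time (a new reading comes with each control period).
- ctrl.get_image(name): name is "side" or "top" or "wrist"; returns a dict with "img" (384x512x3 uint8, red, green, blue), "depth" (384x512 float32, mm along the optical axis (not along the pixel's ray), 0 where there is no reading), "fx", "fy", "cx", "cy" (pixels), "position" and "orientation" of the camera in the world; the wrist camera has in their place "hand_eye" (4x4, takes a point from camera to tool coordinates, whose origin is the TCP and whose axes are the flange's). Camera axes: x right, y down, z forward; pixel columns grow to the right and rows downward; lengths in mm; the calibration is good to about 2 mm. A picture is of the moment at which its call begins: read the wrist's pose just before it.
- ctrl.finish_job(): hands the job in; it is judged then, once.
Trained networks look in a picture, given as the dict that the camera call returned (one of the last four; its "shot" number tells which), for a name from the list of things; names that differ only in an ending like _2 or _b are one class to them, and where a whole thing is asked for, a point or a joint stands for the part that bears it (a point fixed in the world has none). Each returns a list of dicts, best first, with "score" (0 to 1); they miss things now and then, are a little off and sometimes report something else, mostly with a low value. They report only what shows in the picture. A call takes as long as a camera call.
- ctrl.trace(picture, thing): "pixels" (384x512 bool, what is visible of it) and "extent" ([centre column, centre row, width, height] in pixels, round what is visible of it).
The state is a dict: "clock": time; "qpos": joint angles; "qd": joint speeds; "tau": joint torques, N m; "eef_pos": TCP position; "tool_rot": TCP orientation; "force": force on the tool from outside, world axes, zero at the start; "torque": the same for the moment, N m; "width": finger opening in mm; "gripper_force": force on a finger pad.
Only numpy, scipy, OpenCV 4.12 (cv2) and the standard library are available. Lean on these libraries where they do the work, as an engineer would, in place of code of your own. Each camera call takes 0.05 s, during which the arm holds its last target. There are 200 camera calls.

## Working session

There is one attempt and no reset: what is moved stays moved. The work goes in short steps, Python scripts to look and compute and a tool call to move; the robot and the scene stay as the last step left them, time stands still between calls to the robot, and variables do not carry over. Pictures are saved under pics/ and viewed, at most 10 in all, crops included, and the job is handed in when it is done.

Besides the shell and the picture viewer there is one more tool, called after "Emit:" in YAML: its name, and indented under it one key for each argument. jog_arm: Moves the arm, as the interface text tells. Shift numbers are shares of 300 mm and turn numbers shares of 90 degrees, none past 1 either way. Its arguments: {"type":"object","properties":{"plan":{"type":"array"}},"required":["plan"]}

```bash
mkdir -p pics
cat > h.py <<'E'
import numpy as np,cv2
from scipy.spatial.transform import Rotation as R
from cell import ctrl
def save(p,n): cv2.imwrite(f'pics/{n}.png',p['img'][:,:,::-1])
def T(p):
    if 'hand_eye' in p:
        s=p['st'];M=np.eye(4);M[:3,:3]=rot(s['tool_rot']);M[:3,3]=s['eef_pos'];return M@np.array(p['hand_eye'])
    M=np.eye(4);M[:3,:3]=rot(p['orientation']);M[:3,3]=p['position'];return M
def rot(o):
    o=np.array(o);return o if o.shape==(3,3) else R.from_euler('xyz',o).as_matrix()
def get(n):
    s=ctrl.read_state();p=ctrl.get_image(n);p['st']=s;return p
def cloud(p,m=None):
    d=p['depth'];v,u=np.nonzero((d>0)&(m if m is not None else True));z=d[v,u]
    c=np.stack([(u-p['cx'])/p['fx']*z,(v-p['cy'])/p['fy']*z,z],1);M=T(p);return c@M[:3,:3].T+M[:3,3]
E
python3 - <<'E'
from h import *
p=get('top');save(p,'top1');print(p['position'],p['orientation'],p['fx'])
s=p['st'];print({k:s[k] for k in('clock','eef_pos','tool_rot','width','force')})
for n in['toolbox','lid','catch_top','press_hole','tin','beaker']:
    for r in ctrl.trace(p,n)[:1]:
        c=cloud(p,r['pixels']);print(n,r['score'],r['extent'],np.median(c,0),c.min(0),c.max(0))
E
```

```text
[ 300.7159486  -235.26244652 1193.4517819 ] [-2.95321831 -0.01998529 -1.54611276] 427.76670955423924
{'clock': 0.0, 'eef_pos': array([213.92922067, 613.11343073, 230.36787579]), 'tool_rot': array([-3.13965022e+00,  1.09149335e-05,  2.80585413e+00]), 'width': 85.38334961579916, 'force': array([-1.17584103, -0.23445631, -0.22444529])}
toolbox 0.75 [245.2, 205.0, 124.9, 119.2] [ 504.87960302 -184.18245766   63.39580331] [ 307.35812742 -389.15114129   -3.15417965] [612.63426394 -56.90295091  73.68582212]
lid 0.6 [279.8, 230.4, 108.8, 104.2] [ 394.84509736 -321.06525619   58.79913489] [ 264.60221749 -465.05834167   -6.2698717 ] [ 529.96003982 -172.36691343   70.19917859]
catch_top 0.63 [269.1, 201.4, 15.5, 19.2] [ 468.29141765 -288.02070194   62.24841659] [ 449.20290631 -306.84171813   49.78790549] [ 489.79469912 -269.04438091   68.73208047]
press_hole 0.95 [279.8, 229.2, 112.8, 103.9] [ 394.04729437 -321.67424709   58.81017896] [ 266.1267834  -474.10618801   -2.733932  ] [ 530.43044407 -169.83540345   69.28707458]
tin 0.69 [211.9, 120.1, 28.9, 36.0] [ 691.82410495 -123.54572811   69.22854683] [ 664.76035733 -156.59410651   -2.97898966] [735.56964576 -87.22927254  76.53338265]
beaker 0.98 [282.8, 141.3, 25.5, 30.3] [ 646.37380102 -326.30748813   32.74109248] [ 598.97801679 -357.7031865    -4.13607865] [ 668.7362155  -289.24829196   82.26639302]
```

View pics/top1.png

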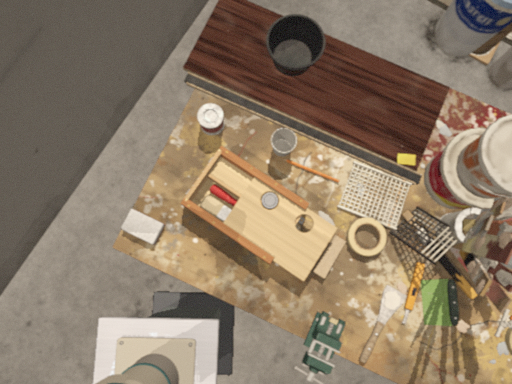

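The top view shows the box open, with the catch at (269,201) and the empty lock hole at (304,223), so shutting is towards the upper left. The tin is at (210,118), the beaker at (284,141) and the pencil at (315,172).

Run:
```python
from h import *
p=get('top');r=ctrl.trace(p,'lid')[0]
c=cloud(p,r['pixels']);c=c[abs(c[:,2]-58.5)<5]
rc=cv2.minAreaRect(c[:,:2].astype(np.float32));print(rc,rc and np.round(cv2.boxPoints(rc)))
r=ctrl.trace(p,'toolbox')[0]
c=cloud(p,r['pixels']);c=c[c[:,2]>63]
rc=cv2.minAreaRect(c[:,:2].astype(np.float32));print(rc,np.round(cv2.boxPoints(rc)))
# lock hole pixel
M=T(p);d=M[:3,:3]@np.array([(304-p['cx'])/p['fx'],(223-p['cy'])/p['fy'],1]);k=(58-M[2,3])/d[2];L=M[:3,3]+k*d;print(L)
d=L[:2]-[468.3,-288];print(np.linalg.norm(d),np.degrees(np.arctan2(-d[1],-d[0])))
```

```text
((401.51092529296875, -316.54736328125), (260.2044982910156, 166.10391235351562), 57.672767639160156) [[ 262. -382.]
 [ 402. -471.]
 [ 541. -251.]
 [ 401. -162.]]
((460.5716857910156, -222.84564208984375), (284.4272155761719, 191.55789184570312), 57.74888229370117) [[ 304. -292.]
 [ 466. -394.]
 [ 617. -154.]
 [ 455.  -51.]]
[ 411.80977122 -382.41870729   58.        ]
110.02744309350257 59.108133099681936
```

Emit:
jog_arm:
  plan:
    - {"tx": -0.95,"ty": -0.85,"claw": 1}
    - {"tx": -0.95,"ty": -0.85,"claw": 1}
    - {"tx": -0.95,"ty": -0.85,"claw": 1}
    - {"tx": -0.95,"ty": -0.85,"claw": 1}
    - {"tx": -0.95,"ty": -0.85,"claw": 1}
    - {"tx": -0.95,"ty": -0.85,"claw": 1}
    - {"tx": -0.95,"ty": -0.85,"claw": 1}
    - {"tx": -0.95,"ty": -0.85,"claw": 1}
    - {"tx": -0.95,"ty": -0.85,"claw": 1}

```text
invalid input at $.plan[0]: expected keys tx, ty, tz, wx, wy, wz, claw
```

Emit:
jog_arm:
  plan:
    - {"tx": -0.95,"ty": -0.85,"tz": 0,"wx": 0,"wy": 0,"wz": 0.145,"claw": 1}
    - {"tx": -0.95,"ty": -0.85,"tz": 0,"wx": 0,"wy": 0,"wz": 0.145,"claw": 1}
    - {"tx": -0.95,"ty": -0.85,"tz": 0,"wx": 0,"wy": 0,"wz": 0.145,"claw": 1}
    - {"tx": -0.95,"ty": -0.85,"tz": 0,"wx": 0,"wy": 0,"wz": 0.145,"claw": 1}
    - {"tx": -0.95,"ty": -0.85,"tz": 0,"wx": 0,"wy": 0,"wz": 0.145,"claw": 1}
    - {"tx": -0.95,"ty": -0.85,"tz": 0,"wx": 0,"wy": 0,"wz": 0.145,"claw": 1}
    - {"tx": -0.95,"ty": -0.85,"tz": 0,"wx": 0,"wy": 0,"wz": 0.145,"claw": 1}
    - {"tx": -0.95,"ty": -0.85,"tz": 0,"wx": 0,"wy": 0,"wz": 0.145,"claw": 1}
    - {"tx": -0.95,"ty": -0.85,"tz": 0,"wx": 0,"wy": 0,"wz": 0.145,"claw": 1}

```text
clock: 1.4
eef_pos: [402.1, 273.8, 231.7]
tool_rot: [-3.141, 0.003, 2.569]
force: [-0.6, 0.1, -0.0]
width: 0.3
gripper_force: 0.0
```

Emit:
jog_arm:
  plan:
    - {"tx": -0.6,"ty": -0.72,"tz": 0,"wx": 0,"wy": 0,"wz": -0.005,"claw": 1}
    - {"tx": -0.6,"ty": -0.72,"tz": 0,"wx": 0,"wy": 0,"wz": -0.005,"claw": 1}
    - {"tx": -0.6,"ty": -0.72,"tz": 0,"wx": 0,"wy": 0,"wz": -0.005,"claw": 1}
    - {"tx": -0.6,"ty": -0.72,"tz": 0,"wx": 0,"wy": 0,"wz": -0.005,"claw": 1}
    - {"tx": -0.6,"ty": -0.72,"tz": 0,"wx": 0,"wy": 0,"wz": -0.005,"claw": 1}
    - {"tx": -0.6,"ty": -0.72,"tz": 0,"wx": 0,"wy": 0,"wz": -0.005,"claw": 1}
    - {"tx": -0.6,"ty": -0.72,"tz": 0,"wx": 0,"wy": 0,"wz": -0.005,"claw": 1}

```text
clock: 2.1
eef_pos: [436.7, -3.8, 231.7]
tool_rot: [-3.141, 0.002, 2.578]
force: [-0.5, 0.2, 0.3]
width: -0.1
gripper_force: 0.0
```

Emit:
jog_arm:
  plan:
    - {"tx": -0.61,"ty": -0.73,"tz": 0,"wx": 0,"wy": 0,"wz": 0,"claw": 1}
    - {"tx": -0.61,"ty": -0.73,"tz": 0,"wx": 0,"wy": 0,"wz": 0,"claw": 1}
    - {"tx": -0.61,"ty": -0.73,"tz": 0,"wx": 0,"wy": 0,"wz": 0,"claw": 1}
    - {"tx": -0.61,"ty": -0.73,"tz": 0,"wx": 0,"wy": 0,"wz": 0,"claw": 1}
    - {"tx": -0.61,"ty": -0.73,"tz": 0,"wx": 0,"wy": 0,"wz": 0,"claw": 1}
    - {"tx": -0.61,"ty": -0.73,"tz": 0,"wx": 0,"wy": 0,"wz": 0,"claw": 1}
    - {"tx": -0.61,"ty": -0.73,"tz": 0,"wx": 0,"wy": 0,"wz": 0,"claw": 1}
    - {"tx": -0.61,"ty": -0.73,"tz": 0,"wx": 0,"wy": 0,"wz": 0,"claw": 1}

```text
clock: 2.9
eef_pos: [476.5, -281.1, 230.9]
tool_rot: [3.141, -0.001, 2.586]
force: [0.2, 0.6, -0.4]
width: 0.0
gripper_force: 0.0
```

Run:
```python
from h import *
p=get('wrist');save(p,'w1');s=p['st'];print(s['eef_pos'],s['tool_rot'],s['force'])
A=rot(s['tool_rot'])
for n in['catch_top','press_hole','lid','toolbox']:
    for r in ctrl.trace(p,n)[:1]:
        c=cloud(p,r['pixels']);c=c[c[:,2]>55];q=(c[:,:2].min(0)+c[:,:2].max(0))/2
        print(n,r['score'],r['extent'],np.median(c,0),c.mean(0),cv2.minAreaRect(c[:,:2].astype(np.float32)))
        print('in tool',A.T@(np.r_[c.mean(0)]-s['eef_pos']))
```

```text
[ 476.52538905 -281.06307709  230.87020774] [ 3.14051934e+00 -9.81999230e-04  2.58620952e+00] [ 0.21329096  0.62544857 -0.36077238]
catch_top 0.66 [249.9, 162.5, 42.1, 43.4] [ 468.88166991 -286.92501139   61.48784103] [ 469.00358756 -287.04478308   61.39136197] ((469.4702453613281, -287.5794677734375), (42.76296615600586, 41.85236358642578), 72.0000991821289)
in tool [  3.07086624  -9.23056006 169.47213343]
press_hole 0.56 [182.4, 111.7, 295.5, 181.2] [ 389.75658777 -315.26851034   58.23748244] [ 390.22005963 -312.53922796   58.24149642] ((401.0008544921875, -315.2716064453125), (260.86553955078125, 166.62054443359375), 57.6252326965332)
in tool [ 56.56756411 -72.43665533 172.60669624]
lid 0.79 [183.8, 113.7, 294.9, 175.6] [ 389.75303503 -315.31059243   58.23749299] [ 390.18574159 -312.53090763   58.23815946] ((400.97900390625, -315.25775146484375), (260.86553955078125, 166.56883239746094), 57.6252326965332)
in tool [ 56.60110786 -72.44768399 172.6100543 ]
toolbox 0.71 [307.8, 111.4, 332.1, 203.6] [ 460.91030152 -198.90623601   66.43674411] [ 456.68984825 -200.54895001   65.77119122] ((459.20843505859375, -222.68588256835938), (288.9861755371094, 192.21173095703125), 57.61589431762695)
in tool [ 59.14466767  57.77676999 165.21928377]
```

View pics/w1.png

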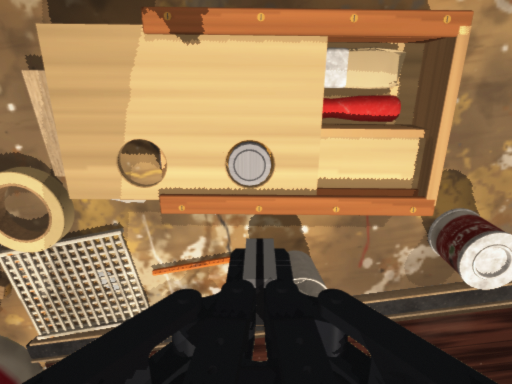

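The wrist view shows the catch at (250,163) inside the press hole and the lock hole at (142,162). The fingertip is just below the catch in the image, and nothing is near its path.

Emit:
jog_arm:
  plan:
    - {"tx": 0.01,"ty": -0.031,"tz": 0.51,"wx": 0,"wy": 0,"wz": 0.006,"claw": 1}
    - {"tx": 0.01,"ty": -0.031,"tz": 0.51,"wx": 0,"wy": 0,"wz": 0.006,"claw": 1}
    - {"tx": 0.01,"ty": -0.031,"tz": 0.51,"wx": 0,"wy": 0,"wz": 0.006,"claw": 1}
    - {"tx": 0.01,"ty": -0.031,"tz": 0.51,"wx": 0,"wy": 0,"wz": 0.006,"claw": 1}
    - {"tx": 0.01,"ty": -0.031,"tz": 0.51,"wx": 0,"wy": 0,"wz": 0.006,"claw": 1}
    - {"tx": 0.01,"ty": -0.031,"tz": 0.51,"wx": 0,"wy": 0,"wz": 0.006,"claw": 1}

```text
clock: 3.75
eef_pos: [470.4, -289.2, 80.8]
tool_rot: [3.141, 0.004, 2.577]
force: [-0.3, 0.1, 0.4]
width: 0.1
gripper_force: 0.0
```

Run:
```python
from h import *
s=ctrl.read_state();print(s['eef_pos'],s['tool_rot'],s['force'])
print(rot(s['tool_rot']).T@(np.array([469.2,-287.3,47.5])-s['eef_pos'])/300)
p=get('side');save(p,'s1')
```

```text
[ 470.43301928 -289.2479498    80.7979906 ] [3.1412311  0.00446266 2.57704044] [-0.30899753  0.11419227  0.37569053]
[0.00744164 0.00324645 0.11096238]
```

View pics/s1.png

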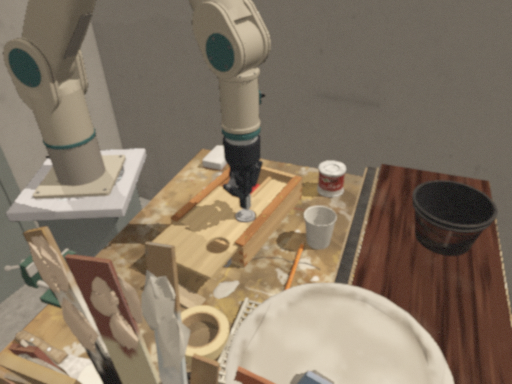

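The side view shows the closed fingertip right above the catch at (244,215), well clear of the lips. Pressing down now.

Emit:
jog_arm:
  plan:
    - {"tx": 0.005,"ty": 0.002,"tz": 0.06,"wx": 0,"wy": 0,"wz": 0,"claw": 1}
    - {"tx": 0.005,"ty": 0.002,"tz": 0.085,"wx": 0,"wy": 0,"wz": 0,"claw": 1}
    - {"tx": 0.005,"ty": 0.002,"tz": 0.1,"wx": 0,"wy": 0,"wz": 0,"claw": 1}
    - {"tx": 0.005,"ty": 0.002,"tz": 0.11,"wx": 0,"wy": 0,"wz": 0,"claw": 1}
    - {"tx": 0.005,"ty": 0.002,"tz": 0.11,"wx": 0,"wy": 0,"wz": 0,"claw": 1}
    - {"tx": 0.005,"ty": 0.002,"tz": 0.11,"wx": 0,"wy": 0,"wz": 0,"claw": 1}

```text
clock: 4.4
eef_pos: [469.5, -288.0, 46.7]
tool_rot: [3.141, 0.004, 2.577]
force: [2.4, 0.2, 6.0]
width: 0.5
gripper_force: 2.9
```

Emit:
jog_arm:
  plan:
    - {"tx": 0,"ty": 0.01,"tz": 0,"wx": 0,"wy": 0,"wz": 0,"claw": 1}
    - {"tx": 0,"ty": 0.02,"tz": 0,"wx": 0,"wy": 0,"wz": 0,"claw": 1}
    - {"tx": 0,"ty": 0.03,"tz": 0,"wx": 0,"wy": 0,"wz": 0,"claw": 1}
    - {"tx": 0,"ty": 0.04,"tz": 0,"wx": 0,"wy": 0,"wz": 0,"claw": 1}
    - {"tx": 0,"ty": 0.05,"tz": 0,"wx": 0,"wy": 0,"wz": 0,"claw": 1}
    - {"tx": 0,"ty": 0.06,"tz": 0,"wx": 0,"wy": 0,"wz": 0,"claw": 1}
    - {"tx": 0,"ty": 0.07,"tz": 0,"wx": 0,"wy": 0,"wz": 0,"claw": 1}
    - {"tx": 0,"ty": 0.08,"tz": 0,"wx": 0,"wy": 0,"wz": 0,"claw": 1}

```text
clock: 5.2
eef_pos: [479.0, -270.2, 46.5]
tool_rot: [-3.138, 0.001, 2.574]
force: [-3.4, -5.1, 6.0]
width: 0.2
gripper_force: 3.7
```

Run:
```python
from h import *
p=get('top');s=p['st'];print(s['eef_pos'],s['force'])
r=ctrl.trace(p,'lid')[0];c=cloud(p,r['pixels']);c=c[abs(c[:,2]-58.5)<5]
a=np.array([.5355,.8445]);y=(c[:,:2]-[459.7,-222.8])@a;print(np.percentile(y,[.2,99.8]),r['extent'])
p=get('side');save(p,'s2');cv2.imwrite('pics/s2c.png',cv2.resize(p['img'][150:290,140:320,::-1],None,fx=4,fy=4))
```

```text
[ 479.01652229 -270.2146141    46.47581689] [-3.3639873  -5.07308175  6.02018796]
[-231.18977617  -18.68165226] [284.6, 239.1, 97.9, 76.1]
```

View pics/s2c.png

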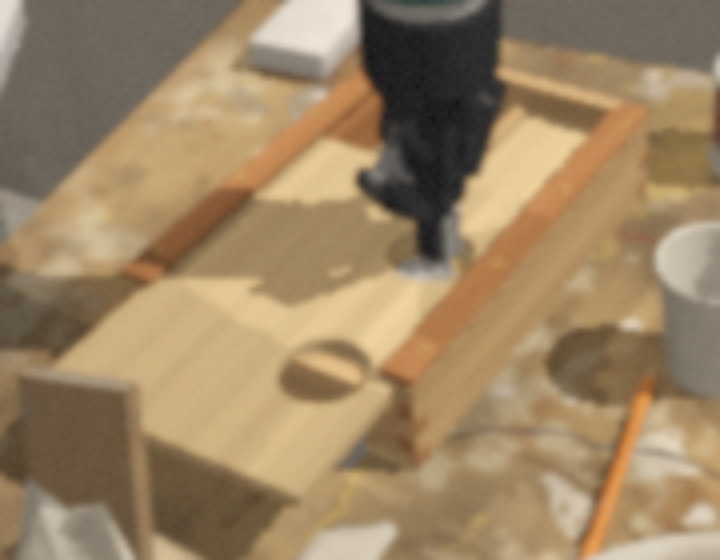

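The lid has moved about 9 mm and the catch is sliding under its edge at (425,270) in the crop. Push force is about 6 N, so I'll keep going.

Emit:
jog_arm:
  plan:
    - {"tx": 0,"ty": 0.0133,"tz": 0,"wx": 0,"wy": 0,"wz": 0,"claw": 1}
    - {"tx": 0,"ty": 0.0267,"tz": 0,"wx": 0,"wy": 0,"wz": 0,"claw": 1}
    - {"tx": 0,"ty": 0.04,"tz": 0,"wx": 0,"wy": 0,"wz": 0,"claw": 1}
    - {"tx": 0,"ty": 0.0533,"tz": 0,"wx": 0,"wy": 0,"wz": 0,"claw": 1}
    - {"tx": 0,"ty": 0.0667,"tz": 0,"wx": 0,"wy": 0,"wz": 0,"claw": 1}
    - {"tx": 0,"ty": 0.08,"tz": 0,"wx": 0,"wy": 0,"wz": 0,"claw": 1}
    - {"tx": 0,"ty": 0.0933,"tz": 0,"wx": 0,"wy": 0,"wz": 0,"claw": 1}
    - {"tx": 0,"ty": 0.1067,"tz": 0,"wx": 0,"wy": 0,"wz": 0,"claw": 1}
    - {"tx": 0,"ty": 0.12,"tz": 0,"wx": 0,"wy": 0,"wz": 0,"claw": 1}

```text
clock: 6.25
eef_pos: [498.5, -239.1, 46.1]
tool_rot: [-3.139, 0.001, 2.574]
force: [-3.3, -5.9, 5.8]
width: -0.2
gripper_force: 3.8
```

Emit:
jog_arm:
  plan:
    - {"tx": 0,"ty": 0.0133,"tz": -0.004,"wx": 0,"wy": 0,"wz": 0,"claw": 1}
    - {"tx": 0,"ty": 0.0267,"tz": -0.006,"wx": 0,"wy": 0,"wz": 0,"claw": 1}
    - {"tx": 0,"ty": 0.04,"tz": -0.006,"wx": 0,"wy": 0,"wz": 0,"claw": 1}
    - {"tx": 0,"ty": 0.0533,"tz": -0.006,"wx": 0,"wy": 0,"wz": 0,"claw": 1}
    - {"tx": 0,"ty": 0.0667,"tz": -0.006,"wx": 0,"wy": 0,"wz": 0,"claw": 1}
    - {"tx": 0,"ty": 0.08,"tz": -0.006,"wx": 0,"wy": 0,"wz": 0,"claw": 1}
    - {"tx": 0,"ty": 0.0933,"tz": -0.006,"wx": 0,"wy": 0,"wz": 0,"claw": 1}
    - {"tx": 0,"ty": 0.1067,"tz": -0.006,"wx": 0,"wy": 0,"wz": 0,"claw": 1}
    - {"tx": 0,"ty": 0.12,"tz": -0.006,"wx": 0,"wy": 0,"wz": 0,"claw": 1}
    - {"tx": 0,"ty": 0.1333,"tz": -0.006,"wx": 0,"wy": 0,"wz": 0,"claw": 1}
    - {"tx": 0,"ty": 0.15,"tz": -0.006,"wx": 0,"wy": 0,"wz": 0,"claw": 1}

```text
clock: 7.35
eef_pos: [520.9, -203.0, 46.5]
tool_rot: [-3.136, -0.001, 2.573]
force: [-3.4, -10.3, -4.5]
width: 0.1
gripper_force: 5.1
```

Run:
```python
from h import *
p=get('top');s=p['st'];print(s['eef_pos'],s['force'])
r=ctrl.trace(p,'lid')[0];c=cloud(p,r['pixels']);c=c[abs(c[:,2]-58.5)<5]
a=np.array([.5355,.8445]);y=(c[:,:2]-[459.7,-222.8])@a;print(np.percentile(y,[.2,99.8]),r['extent'])
```

```text
[ 520.86774242 -203.02091121   46.51101091] [ -3.37369995 -10.27156585  -4.5366081 ]
[-152.58881885  104.76337568] [254.9, 219.9, 113.6, 85.0]
```

Emit:
jog_arm:
  plan:
    - {"tx": 0,"ty": 0.01,"tz": 0,"wx": 0,"wy": 0,"wz": 0,"claw": 1}
    - {"tx": 0,"ty": 0.02,"tz": 0,"wx": 0,"wy": 0,"wz": 0,"claw": 1}
    - {"tx": 0,"ty": 0.03,"tz": 0,"wx": 0,"wy": 0,"wz": 0,"claw": 1}
    - {"tx": 0,"ty": 0.04,"tz": 0,"wx": 0,"wy": 0,"wz": 0,"claw": 1}
    - {"tx": 0,"ty": 0.05,"tz": 0,"wx": 0,"wy": 0,"wz": 0,"claw": 1}
    - {"tx": 0,"ty": 0.06,"tz": 0,"wx": 0,"wy": 0,"wz": 0,"claw": 1}
    - {"tx": 0,"ty": 0.067,"tz": 0,"wx": 0,"wy": 0,"wz": 0,"claw": 1}
    - {"tx": 0,"ty": 0.072,"tz": 0,"wx": 0,"wy": 0,"wz": 0,"claw": 1}
    - {"tx": 0,"ty": 0.076,"tz": 0,"wx": 0,"wy": 0,"wz": 0,"claw": 1}
    - {"tx": 0,"ty": 0.076,"tz": 0,"wx": 0,"wy": 0,"wz": 0,"claw": 1}

```text
clock: 8.45
eef_pos: [533.0, -182.6, 46.8]
tool_rot: [-3.137, -0.002, 2.574]
force: [-4.2, -8.8, -1.2]
width: -0.4
gripper_force: 4.5
```

Run:
```python
from h import *
p=get('top');s=p['st'];print(s['eef_pos'],s['force'])
r=ctrl.trace(p,'lid')[0];c=cloud(p,r['pixels']);c=c[abs(c[:,2]-58.5)<5]
a=np.array([.5355,.8445]);y=(c[:,:2]-[459.7,-222.8])@a;print(np.percentile(y,[.2,99.8]),r['extent'])
for r in ctrl.trace(p,'catch_top')[:1]:print(r['score'],r['extent'],np.median(cloud(p,r['pixels']),0))
p=get('side');cv2.imwrite('pics/s3c.png',cv2.resize(p['img'][150:290,140:320,::-1],None,fx=4,fy=4))
```

```text
[ 532.98092841 -182.59736129   46.83848585] [-4.17283176 -8.75963486 -1.21473633]
[-128.21191032  129.85858737] [245.7, 211.4, 111.7, 79.1]
0.69 [270.4, 200.6, 15.8, 19.1] [ 469.75785235 -290.01127426   62.13310834]
```

View pics/s3c.png

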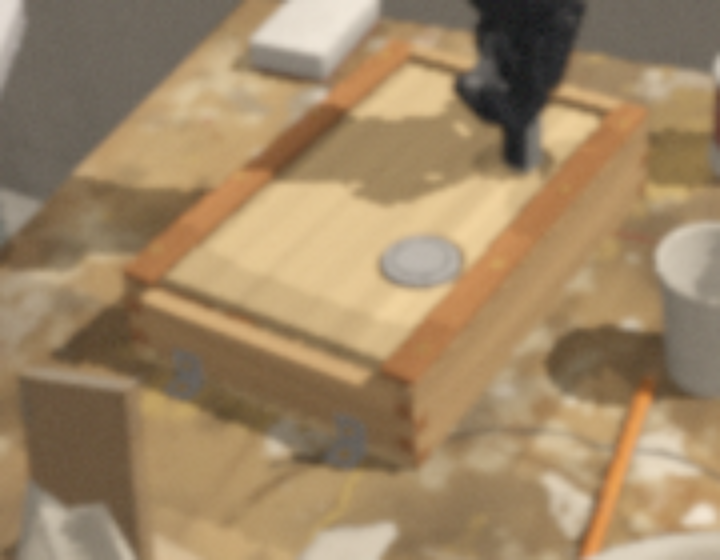

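The catch has sprung up through the lock hole at (422,260) in the crop, and the lid is at about y = 0. Next I back off to the middle of the hole and lift.

Emit:
jog_arm:
  plan:
    - {"tx": 0,"ty": -0.015,"tz": 0,"wx": 0,"wy": 0,"wz": 0,"claw": 1}
    - {"tx": 0,"ty": -0.027,"tz": 0,"wx": 0,"wy": 0,"wz": 0,"claw": 1}
    - {"tx": 0,"ty": -0.027,"tz": 0,"wx": 0,"wy": 0,"wz": 0,"claw": 1}
    - {"tx": 0,"ty": -0.027,"tz": -0.04,"wx": 0,"wy": 0,"wz": 0,"claw": 1}
    - {"tx": 0,"ty": -0.027,"tz": -0.1,"wx": 0,"wy": 0,"wz": 0,"claw": 1}
    - {"tx": 0,"ty": -0.027,"tz": -0.5,"wx": 0,"wy": 0,"wz": 0,"claw": 1}
    - {"tx": 0,"ty": -0.027,"tz": -0.5,"wx": 0,"wy": 0,"wz": 0,"claw": 1}
    - {"tx": 0,"ty": -0.027,"tz": -0.5,"wx": 0,"wy": 0,"wz": 0,"claw": 1}
    - {"tx": 0,"ty": -0.027,"tz": -0.5,"wx": 0,"wy": 0,"wz": 0,"claw": 1}

```text
clock: 9.55
eef_pos: [534.3, -186.4, 201.8]
tool_rot: [3.139, 0.008, 2.577]
force: [0.7, 0.7, -0.7]
width: -0.1
gripper_force: 0.0
```

Run:
```python
from h import *
p=get('wrist');s=p['st'];print(s['eef_pos'],s['force'])
a=np.array([.5355,.8445])
for n in['lid','catch_top','toolbox']:
    for r in ctrl.trace(p,n)[:1]:
        c=cloud(p,r['pixels']);y=(c[:,:2]-[459.7,-222.8])@a;m=abs(c[:,2]-58.5)<4 if n=='lid' else c[:,2]>50
        print(n,r['score'],r['extent'],np.percentile(y[m],[.2,50,99.8]),np.median(c[m],0))
save(p,'w2')
```

```text
[ 534.31967159 -186.39674987  201.78247945] [ 0.66164795  0.69400614 -0.67981458]
lid 0.7 [174.6, 118.7, 322.5, 174.2] [-127.51593413    2.12285839  131.78630657] [ 449.58308423 -217.47881426   58.23391693]
toolbox 0.88 [178.6, 116.4, 349.6, 222.5] [-140.24546698    9.4113673   143.25539946] [ 457.81252449 -202.47904286   66.49340381]
```

View pics/w2.png

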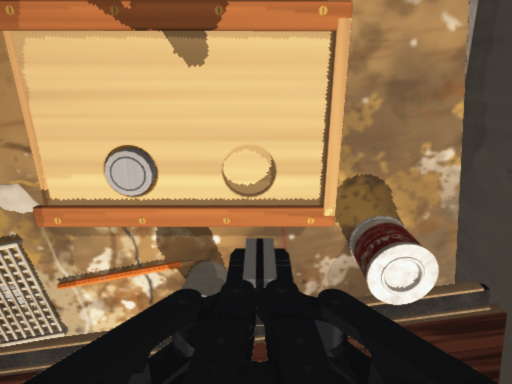

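The lid is home, about 0.6 mm past the shut position. The catch stands up in the lock hole at (130,172), and the arm is clear.

```bash
python3 -c "
from cell import ctrl
print(ctrl.finish_job())"
```

```text
the job is handed in; nothing more can be done
None
```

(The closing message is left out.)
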